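Bring the daylight lamp over the dye jug

ROBOT

A 6-joint arm with a two-finger parallel gripper is mounted at the origin on a cart in front of the work surface, level with it; the furniture and walls round the work are solid. World frame = base frame: x ahead of the robot, y to its left, z up, the work surface at z = 0. Lengths are in m, angles in rad, forces in N, time in s.
With the tool pointing down it reaches from about 0.25 to 0.8 m from the base axis. Payload 8.5 kg.
Tool frame: the origin (TCP) lies between the finger pads; the fingertips stand 22 mm ahead of it and the grasp point (between the pads) lies 3 mm ahead of it; z points along the fingers, y is the line along which they close (so a half turn about z gives the same grasp; the last joint's range is limited). The gripper opens to 85 mm and grips with 20 to 120 N. Pads are 22 mm wide; open, the fingers measure 114 mm over their backs; the gripper's body (76 mm by 85 mm) begins 54 mm behind the grasp point. The pads swing forward as they close: fully open they stand 13 mm farther back than shut.
Start: joints at [-1.158, 0.238, -0.013, 1.319, 0, 1.571], TCP at [0.211, -0.481, 0.253] pointing down, gripper open.
Joint ranges: [-2.66, 2.66], [-1.03, 1.9], [-1.14, 1.46], [-1.82, 2.27], [-1.45, 1.34], [-3.14, 3.14]. Speed limits (rad/s): [2.22, 2.22, 2.79, 3.14, 3.14, 3.14].

INTERFACE

Orientations are given as a rotation vector (axis times angle).
In Python, from bench import status, eyes, finish_job, finder gives the robot as it stands.
- The arm moves only by the tool drive_tool, never from a script. Its argument "commands" is one flat list of numbers, 7 for each row, row after row: the opening, from 0 (shut) to 1 (fully open), then the shift along the tool's x, y, z in m, then the turn, a rotation vector about the tool's x, y, z in degrees. A call has 1 to 20 rows; each row shifts and turns the commanded pose from where the row before left it, along the tool's axes as they then stand; what a row does not reach is not made up. A row lasts 1/10 s, in which the tool goes at most 50 mm and 8.59 degrees, less where a joint would pass 70% of its speed; a pose out of reach is approached as far as the arm can. A call is refused whole if a number of a shift passes 0.05 or a number of a turn 8.59, either way. A call with a gripper value outside its range is refused whole. The fingers move at their own pace and stop on an object; "grip_force" is the grip in N (left out, the last holds). Time passes only in rows, so rows that do not move let the fingers close. It gives the time, the measured TCP pose, the force, the opening and the grip force at its end, in the units of the state.
- status.read_state(): the state, without advancing time (a new reading comes with each control period).
- eyes.read_camera(name): name is "scene" or "top" or "wrist"; returns the picture (420x560x3 uint8, red, green, blue); there is no depth.
- eyes.camera_params(name): a dict with "K" (3x3 intrinsics, pixels), "R" (3x3) and "t" (3): a world point X has camera coordinates R X + t; the wrist camera has in their place "T_tool_cam" (4x4, takes a point from camera to tool coordinates, whose origin is the TCP and whose axes are the flange's). Camera axes: x right, y down, z forward; pixel columns grow to the right and rows downward; lengths in m; the calibration is good to about 2 mm. A picture is of the moment at which its call begins: read the wrist's pose just before it. camera_params takes no time and is no camera call.
- finish_job(): hands the job in; it is judged then, once.
Trained networks look in the newest picture that a camera, given by its name, has taken for a name from the list of things; names that differ only in an ending like _2 or _b are one class to them, and where a whole thing is asked for, a point or a joint stands for the part that bears it (a point fixed in the world has none). Each returns a list of dicts, best first, with "conf" (0 to 1); they miss things now and then, are a little off and sometimes report something else, mostly with a low value. They report only what shows in the picture. A call takes as long as a camera call. They do not tell look-alikes from the thing itself.
- finder.silhouettes(camera, query): "mask" (420x560 bool, what is visible of it) and "pixel" ([column, row] in pixels, amid what is visible of it).
- finder.mark_of(camera, query): "pixel" ([column, row] in pixels: a listed point, or the origin of a listed thing).
The state is a dict: "time_s": time; "joint_pos": joint angles; "qd": joint speeds; "tau": joint torques, N m; "tool_pos": TCP position; "orientation": TCP orientation; "wrist_force": force on the tool from outside, world axes, zero at the start; "moment": the same for the moment, N m; "width": opening from 0.0 (shut) to 1.0 (fully open); "grasp_force": force on a finger pad.
Only numpy, scipy, OpenCV 4.12 (cv2) and the standard library are available. Lean on these libraries where they do the work, as an engineer would, in place of code of your own. Each camera call takes 0.05 s, during which the arm holds its last target. There are 200 camera calls.

TASK

The measuring jug has to be checked for dye stains under the daylight lamp, but the lamp is stowed and locked. Draw the lock pin up out of the lamp stand and park it in the notch at the side of the lock plate, hanging upright by its collar; then swing the lamp round by its grip until its head is centred over the jug's mouth and leave it there. Do not knock the jug or the pots and cup standing about.

Things in the scene. Friction and masses are not known exactly. Their poses are not given: they have to be found in the camera images.
- lamp_stand: Fixed heavy grey lamp foot, 176 mm across; origin on the table, on the axis of the turning column; -x towards the robot, z up. Fixed steel lock plate at z 70-82 mm, out to x -75, y +86 mm. The column (30 mm thick) widens at z 194-233 mm to a 60 mm hub, too close behind the pin for a hand coming straight down: lean the tool about 30 deg, hand towards -x
- bore (a point): Mouth of the vertical 13 mm bore, 46 mm from the column axis on the stand's -x side, at z 97 mm, the top of the column's lug (z 83-97 mm, 34 mm wide). It runs on through the lock plate to z 70 mm. Fixed point: the lug swings away with the column
- notch (a point): Parking place of the pin's origin in the side notch, at the lock plate's top (z 82 mm). The notch is a slot 17 mm wide along y, open to -x: the plate's edge is 19 mm to the -x of this point, the slot's end 11 mm to its +x. Open above and below. Axes as the stand's
- lock_pin: Loose steel drop pin, 100 g: shank 10 mm thick, 44 mm long below a collar 30 mm wide, 6 mm high; above it a black round grip 16 mm thick from 6 to 50 mm. Origin on its axis under the collar, z up along the pin. At the start it stands in the bore, collar on the lug, locking the column
- column (a joint): Turn of the column with the lower arm, rad: 0 stowed (lower arm to the stand's +y), growing counter-clockwise from above (the arm swings over the stand's -x side to its -y side), to 2.9. Stiff (about 0.45 N m), stays where it is left. Locked while the pin is in
- upper_arm (a joint): Turn of the upper arm at the elbow, rad: 0 in line with the lower arm, growing counter-clockwise from above to a stop at 2.6. Stiff (about 0.25 N m), stays where it is left
- lamp_grip (a point): Point at z 280 mm on the black upright grip (20 mm thick, z 253-305 mm) on the axis of the round white lamp head (124 mm wide, underside z 190). Head and grip swivel freely together at the end of the upper arm. Lower arm 170 mm, upper arm 160 mm between axes, level, tops below z 257. Lead it past the stand's -x side, 130-310 mm from the column
- jug: Loose clear measuring jug, 120 x 169 mm with its handle, 135 mm high, 0.3 to 0.6 kg; origin under it at the table, handle towards its own -y
- jug_mouth (a point): Centre of the jug's mouth, 135 mm above the table
- pot_a: Loose bystander: dye pot 60 mm wide, 52 mm high; origin under it
- pot_b: Loose bystander: dye pot 60 mm wide, 52 mm high; origin under it
- cup_a: Loose bystander: clear cup 70 mm wide, 81 mm high; origin under it
Things that resemble listed ones, but are neither listed nor needed, are in the scene too. Of the things shaped like the lock_pin, the steel one is meant.

How it is judged:
By the outcome, as a careful person would: the job done as asked, in the order asked, and still so for the second after the job is handed in, with the robot touching nothing.
It also fails if it takes over 54 s, if anything falls off the work surface, if the arm or the gripper's body presses on something with over 40 N, if the wrist force passes 120 N, or if a joint passes its speed limit or range.

## Working session

There is one attempt and no reset: what is moved stays moved. The work goes in short steps, Python scripts to look and compute and a tool call to move; the robot and the scene stay as the last step left them, time stands still between calls to the robot, and variables do not carry over. Pictures are saved under pics/ and viewed, at most 13 in all, crops included, and the job is handed in when it is done.

Besides the shell and the picture viewer there is one more tool, called after "Call:" in YAML: its name, and indented under it one key for each argument. drive_tool: Moves the arm, as the interface text tells. Its arguments: {"type":"object","properties":{"commands":{"type":"array"},"grip_force":{"type":"number"}},"required":["commands"]}

```bash
mkdir -p pics; ls
cat > h.py <<'E'
import numpy as np, cv2
from bench import status, eyes, finder
from scipy.spatial.transform import Rotation as Ro
def ray(cam,px):
    P=eyes.camera_params(cam);K=P["K"]
    d=np.linalg.inv(K)@[px[0],px[1],1.]
    if "R" in P: R=np.array(P["R"]);t=np.array(P["t"]);return -R.T@t,R.T@d
    s=status.read_state();T=np.array(P["T_tool_cam"]);Rt=Ro.from_rotvec(s["orientation"]).as_matrix()
    return Rt@T[:3,3]+s["tool_pos"],Rt@T[:3,:3]@d
def atz(cam,px,z):
    o,d=ray(cam,px);return o+d*(z-o[2])/d[2]
def tri(rays):
    A=np.zeros((3,3));b=np.zeros(3)
    for o,d in rays:
        d=d/np.linalg.norm(d);M=np.eye(3)-np.outer(d,d);A+=M;b+=M@o
    x=np.linalg.solve(A,b)
    res=[np.linalg.norm(np.cross(x-o,d/np.linalg.norm(d))) for o,d in rays]
    return x,res
E
python3 - <<'E'
from h import *
ims=[]
for c in ["scene","top"]:
    im=eyes.read_camera(c);cv2.imwrite(f"pics/{c}0.png",cv2.resize(im[:,:,::-1],(800,600),interpolation=cv2.INTER_CUBIC))
    P=eyes.camera_params(c);R=np.array(P["R"]);print(c,(-R.T@P["t"]).round(3),R[2].round(2))
    for q,z in [("lamp_stand",0),("bore",.097),("notch",.082),("lock_pin",.097),("lamp_grip",.28),("jug_mouth",.135),("jug",0),("pot_a",0),("cup_a",0)]:
        for r in finder.mark_of(c,q):
            print(q,round(r["conf"],2),np.round(r["pixel"]),atz(c,r["pixel"],z).round(3)[:2])
print(status.read_state())
E
```

```text
pics
scene [ 1.283 -0.661  1.174] [-0.48  0.49 -0.72]
lamp_stand 0.97 [261. 274.] [ 0.628 -0.057]
bore 0.79 [254. 241.] [ 0.594 -0.047]
bore 0.66 [255. 243.] [ 0.6   -0.051]
notch 0.87 [262. 227.] [0.562 0.011]
lock_pin 0.58 [218. 240.] [ 0.526 -0.111]
lock_pin 0.43 [255. 239.] [ 0.59  -0.042]
lamp_grip 0.59 [291. 128.] [0.49  0.193]
jug_mouth 0.63 [172. 250.] [ 0.497 -0.232]
jug 0.7 [176. 282.] [ 0.491 -0.237]
jug 0.65 [291. 126.] [0.232 0.467]
jug 0.54 [171. 249.] [ 0.39  -0.177]
pot_a 0.89 [243. 222.] [0.454 0.037]
pot_a 0.68 [314. 255.] [0.683 0.092]
cup_a 0.97 [298. 305.] [ 0.767 -0.06 ]
top [0.232 0.007 1.354] [ 0.31  0.01 -0.95]
lamp_stand 0.77 [300. 226.] [ 0.634 -0.053]
bore 0.95 [300. 231.] [ 0.589 -0.046]
notch 0.38 [300. 230.] [ 0.599 -0.049]
lock_pin 0.65 [316. 264.] [ 0.483 -0.098]
lock_pin 0.64 [304. 227.] [ 0.603 -0.062]
lamp_grip 0.78 [213. 248.] [0.486 0.195]
jug_mouth 0.56 [365. 266.] [ 0.474 -0.243]
jug 0.88 [361. 270.] [ 0.488 -0.258]
jug 0.7 [365. 264.] [ 0.506 -0.27 ]
pot_a 0.63 [270. 278.] [0.454 0.047]
pot_a 0.52 [262. 212.] [0.685 0.083]
cup_a 0.58 [301. 193.] [ 0.759 -0.054]
{'time_s': 1.0, 'joint_pos': array([-1.15799678e+00,  2.38216728e-01, -1.34822576e-02,  1.31922533e+00,
        3.90926897e-06,  1.57083912e+00]), 'qd': array([ 0.00073261, -0.00012068,  0.00068358,  0.00010193, -0.00207197,
       -0.00078472]), 'tau': array([ 3.81281163e-03, -5.38591039e+01,  3.46690571e+01,  2.92009900e-03,
       -1.53255924e-04,  1.07378699e-05]), 'tool_pos': array([ 0.21060091, -0.48086112,  0.25327436]), 'orientation': array([-3.07480297e+00, -6.43738277e-01,  3.51937238e-05]), 'wrist_force': array([0.35388652, 0.14420722, 0.10542222]), 'moment': array([-0.00504915,  0.07321075,  0.00773467]), 'grasp_force': 0.0, 'width': 1.0009595372227769}
```

View pics/scene0.png

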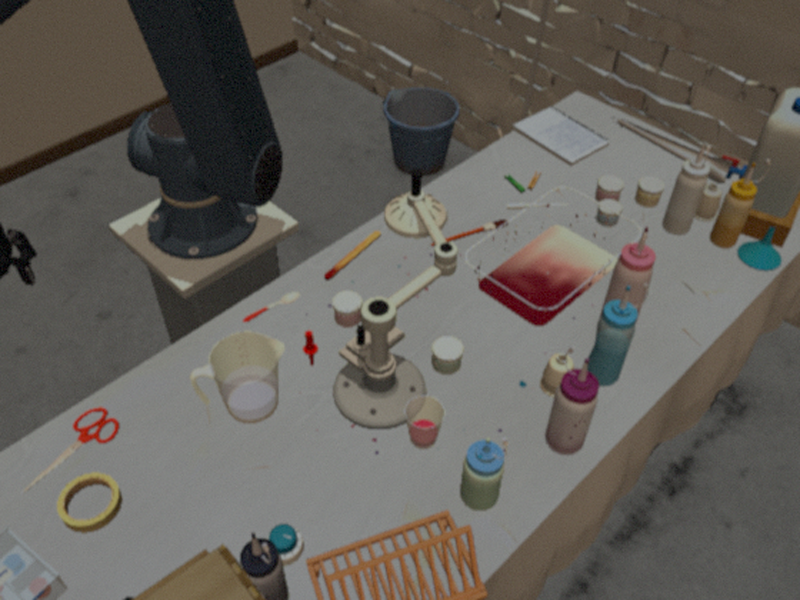

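View pics/top0.png

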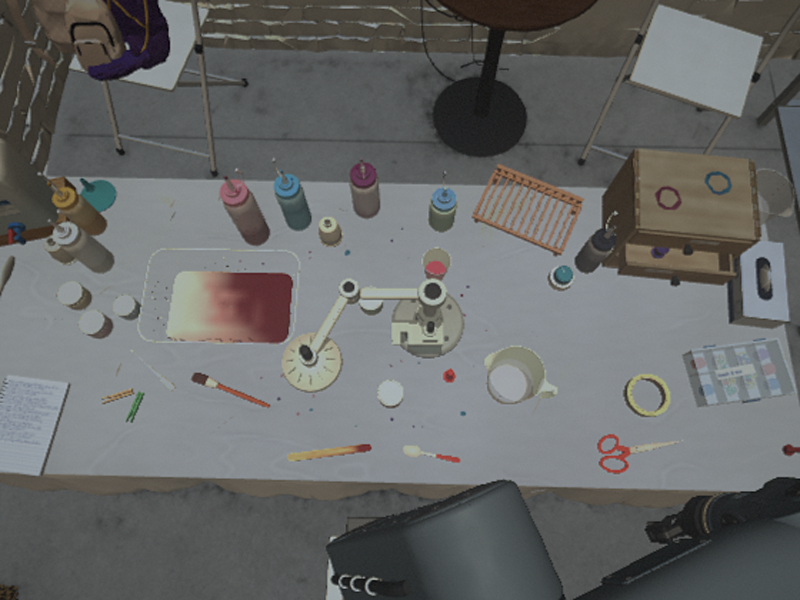

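The scene view (800x600) shows the lamp stand at (378,370). The steel pin with black grip stands in its bore at (362,338), and a red look-alike stands on the table at (310,347), or (449,376) in the top view. The jug is at (245,375), the pots at (347,307) and (447,352), the cup at (424,420), and the lamp grip at (416,183).

Pin candidates (native pixels): scene (255,239) is steel in the bore, and scene (218,240) is the red decoy. I choose the steel one and will check it in a close crop.

Run:
```python
from h import *
S={c:eyes.read_camera(c) for c in ["scene","top"]}
im=S["scene"][190:290,200:330];cv2.imwrite("pics/crop1.png",cv2.resize(im[:,:,::-1],(780,600),interpolation=cv2.INTER_CUBIC))
p={}
for q in ["lamp_stand","bore","notch","lamp_grip","jug_mouth","jug"]:
    p[q]={c:finder.mark_of(c,q)[0]["pixel"] for c in S}
    x,r=tri([ray(c,p[q][c]) for c in S]);print(q,x.round(4),np.round(r,4))
x,r=tri([ray("scene",[255,239]),ray("top",[304,227])]);print("pin",x,r)
# elbow / hub tops from viewed pictures
for n,a,b in [("hub",(379,307),(432,290)),("elbow",(445,250),(348,288))]:
    f=np.array([.7,.7]);x,r=tri([ray("scene",np.array(a)*.7),ray("top",np.array(b)*.7)]);print(n,x.round(4),np.round(r,4))
```

```text
lamp_stand [ 0.6347 -0.0488 -0.0073] [0.0005 0.0005]
bore [ 0.593  -0.0509  0.087 ] [0.0037 0.0037]
notch [0.5874 0.0058 0.0767] [0.0007 0.0007]
lamp_grip [0.4888 0.1885 0.2823] [0.0003 0.0003]
jug_mouth [ 0.4809 -0.2318  0.1296] [0.0058 0.0058]
jug [ 0.4896 -0.2436  0.0025] [0.0022 0.0022]
pin [ 0.60030179 -0.05552477  0.11679874] [np.float64(0.004401167446113593), np.float64(0.004401167446113503)]
hub [ 0.6375 -0.0478  0.2304] [0.0002 0.0002]
elbow [0.6312 0.1221 0.2466] [0.0009 0.0009]
```

View pics/crop1.png

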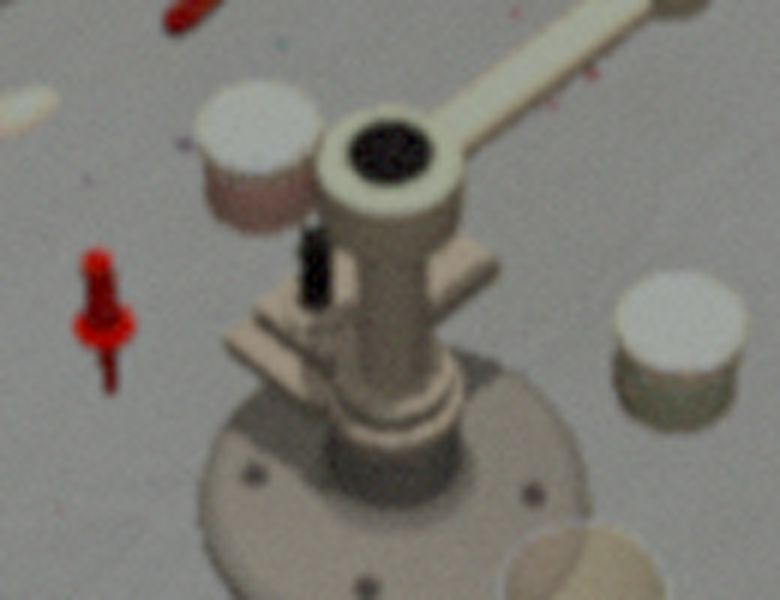

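The crop confirms the choice: the steel pin with black grip stands in the bore at crop (315,265), and the red one at (103,320) is the decoy. Next I compute the pre-grasp move.

```bash
cat >> h.py <<'E'
YAW=0.035
def Rlean(deg,yaw=YAW):
    a=np.radians(deg);z=np.array([np.sin(a),0,-np.cos(a)]);y=np.array([0,-1.,0]);x=np.cross(y,z)
    return Ro.from_euler("z",yaw).as_matrix()@np.c_[x,y,z]
def plan(p,Rt):
    s=status.read_state();R0=Ro.from_rotvec(s["orientation"]).as_matrix()
    rv=np.degrees(Ro.from_matrix(R0.T@Rt).as_rotvec())
    print("t",round(s["time_s"],2),"pos",np.round(s["tool_pos"],4),"rot",rv.round(2),"shift after",(Rt.T@(np.array(p)-s["tool_pos"])).round(4),"F",s["wrist_force"].round(1),"w",round(s["width"],3),"g",s["grasp_force"])
E
python3 - <<'E'
from h import *
R=Rlean(30);g=np.array([.590,-.050,.130]);plan(g-.133*R[:,2],R);print(R.round(3))
print(eyes.camera_params("wrist")["T_tool_cam"])
E
```

```text
t 1.7 pos [ 0.2106 -0.4809  0.2533] rot [-5.67 29.64 21.15] shift after [ 0.2798 -0.4173  0.1709] F [-0.2  0.  -0.3] w 0.997 g 0.0
[[ 0.865  0.035  0.5  ]
 [ 0.03  -0.999  0.017]
 [ 0.5    0.    -0.866]]
[[-1.06407173e-03 -9.63320286e-01 -2.68352183e-01  6.79309352e-02]
 [ 9.99999285e-01 -8.78696799e-04 -8.10891545e-04  3.09762727e-04]
 [ 5.45348071e-04 -2.68352854e-01  9.63320533e-01 -1.20776592e-01]
 [ 0.00000000e+00  0.00000000e+00  0.00000000e+00  1.00000000e+00]]
```

Call:
drive_tool:
  commands: [1, 0, 0, 0, -1.13, 5.93, 4.23, 1, 0, 0, 0, -1.13, 5.93, 4.23, 1, 0, 0, 0, -1.13, 5.93, 4.23, 1, 0, 0, 0, -1.13, 5.93, 4.23, 1, 0, 0, 0, -1.15, 5.92, 4.23, 0.6, 0.0187, -0.0278, 0.0114, 0, 0, 0, 0.6, 0.0187, -0.0278, 0.0114, 0, 0, 0, 0.6, 0.0187, -0.0278, 0.0114, 0, 0, 0, 0.6, 0.0187, -0.0278, 0.0114, 0, 0, 0, 0.6, 0.0187, -0.0278, 0.0114, 0, 0, 0, 0.6, 0.0187, -0.0278, 0.0114, 0, 0, 0, 0.6, 0.0187, -0.0278, 0.0114, 0, 0, 0, 0.6, 0.0187, -0.0278, 0.0114, 0, 0, 0, 0.6, 0.0187, -0.0278, 0.0114, 0, 0, 0, 0.6, 0.0187, -0.0278, 0.0114, 0, 0, 0, 0.6, 0.0187, -0.0278, 0.0114, 0, 0, 0, 0.6, 0.0187, -0.0278, 0.0114, 0, 0, 0, 0.6, 0.0187, -0.0278, 0.0114, 0, 0, 0, 0.6, 0.0187, -0.0278, 0.0114, 0, 0, 0, 0.6, 0.018, -0.0281, 0.0113, 0, 0, 0]

```text
time_s: 3.7
tool_pos: [0.5243, -0.0509, 0.2455]
orientation: [-3.025, -0.053, -0.812]
wrist_force: [0.9, -0.9, 0.1]
width: 0.601
grasp_force: 0.0
```

Run:
```python
from h import *
R=Rlean(30);g=np.array([.590,-.050,.130]);plan(g-.133*R[:,2],R)
im=eyes.read_camera("wrist");cv2.imwrite("pics/w1.png",cv2.resize(im[:,:,::-1],(800,600)))
for q,z in [("lock_pin",.097),("bore",.097),("notch",.082),("lamp_stand",0)]:
    for r in finder.mark_of("wrist",q): print(q,round(r["conf"],2),np.round(r["pixel"]),atz("wrist",r["pixel"],z).round(4))
```

```text
t 3.7 pos [ 0.5243 -0.0509  0.2455] rot [ 0.   -0.04  0.01] shift after [-0.0008  0.0014 -0.0001] F [ 0.9 -0.9  0.1] w 0.601 g 0.0
lock_pin 0.72 [327. 323.] [ 0.503  -0.0883  0.097 ]
lock_pin 0.64 [282. 212.] [ 0.5924 -0.0486  0.097 ]
bore 0.82 [280. 214.] [ 0.5888 -0.0487  0.097 ]
notch 0.75 [218. 231.] [0.5736 0.0051 0.082 ]
lamp_stand 0.88 [282. 197.] [ 0.6302 -0.0519  0.    ]
```

View pics/w1.png

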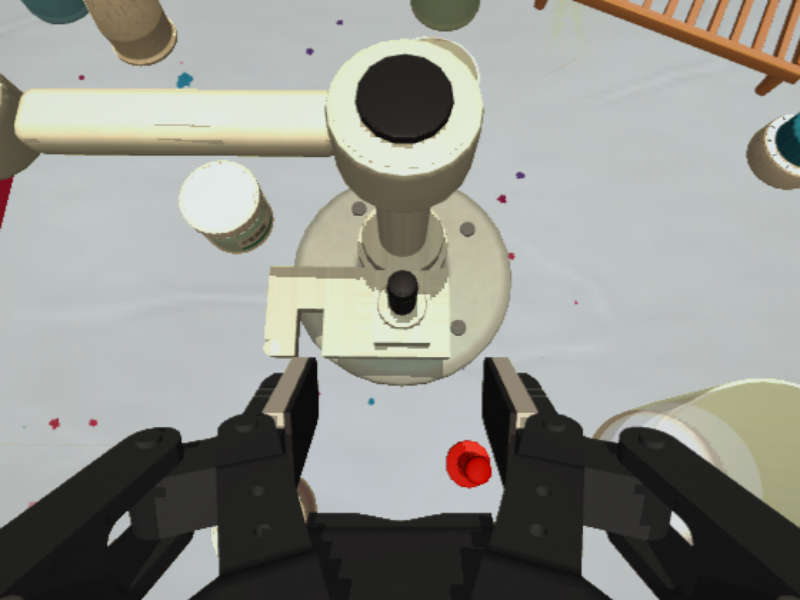

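The wrist view shows the pin with collar at (402,303) and grip top at (402,283). The slot in the plate spans columns 297–322, with its end at row 308 and open edge at row 357. The lower arm lies level in the image, so the yaw is right.

Run:
```python
from h import *
for n,p,z in [("slot end",(310,309),.082),("edgeL",(297,356),.082),("edgeR",(322,357),.082),("endL",(298,309),.082),("endR",(323,309),.082),("platecornerR",(449,357),.082),("cornerL",(265,355),.082),("collar",(402,303),.100),("griptop",(402,282),.147),("hubtop",(404,97),.233)]:
    print(n,atz("wrist",np.array(p)*.7,z).round(4))
R=Rlean(30);g=np.array([.590,-.049,.130]);plan(g-.003*R[:,2],R)
```

```text
slot end [0.5872 0.0066 0.082 ]
edgeL [0.5573 0.0122 0.082 ]
edgeR [ 0.5572 -0.0033  0.082 ]
endL [0.587  0.0142 0.082 ]
endR [ 0.5875 -0.0017  0.082 ]
platecornerR [ 0.5599 -0.0817  0.082 ]
cornerL [0.5572 0.032  0.082 ]
collar [ 0.5889 -0.0516  0.1   ]
griptop [ 0.5886 -0.0514  0.147 ]
hubtop [ 0.6327 -0.0503  0.233 ]
t 3.95 pos [ 0.5232 -0.0523  0.2449] rot [-0.02  0.05  0.03] shift after [ 0.0004 -0.0009  0.13  ] F [ 0.5 -0.7 -0.6] w 0.604 g 0.0
```

Call:
drive_tool:
  commands: [0.6, 0, 0, 0.02, 0, 0, 0, 0.6, 0, 0, 0.02, 0, 0, 0, 0.6, 0, 0, 0.02, 0, 0, 0, 0.6, 0, 0, 0.02, 0, 0, 0, 0.6, 0, 0, 0.02, 0, 0, 0, 0.6, 0, 0, 0.015, 0, 0, 0, 0.6, 0, 0, 0.015, 0, 0, 0, 0.6, 0, 0, 0, 0, 0, 0, 0, 0, 0, 0, 0, 0, 0, 0, 0, 0, 0, 0, 0, 0, 0, 0, 0, 0, 0, 0, 0, 0, 0, 0, 0, 0, 0, 0, 0, 0, 0, 0, 0, 0, 0, 0, 0, 0, 0, 0, 0, 0]
  grip_force: 50

```text
time_s: 5.35
tool_pos: [0.5889, -0.0504, 0.1336]
orientation: [-3.025, -0.053, -0.813]
wrist_force: [-3.3, -1.5, 7.1]
width: 0.173
grasp_force: 48.9
```

Run:
```python
from h import *
R=Rlean(30);p=status.read_state()["tool_pos"]
plan(p+[0,0,.06],R);plan(p+[-.012,.0571,.06],R);print(status.read_state()["moment"])
im=eyes.read_camera("wrist");cv2.imwrite("pics/w2.png",cv2.resize(im[:,:,::-1],(800,600)))
```

```text
t 5.35 pos [ 0.5889 -0.0504  0.1336] rot [ 0.04 -0.09 -0.  ] shift after [ 0.03   0.    -0.052] F [-3.3 -1.5  7.1] w 0.173 g 48.937357664108276
t 5.35 pos [ 0.5889 -0.0504  0.1336] rot [ 0.04 -0.09 -0.  ] shift after [ 0.0213 -0.0575 -0.057 ] F [-3.3 -1.5  7.1] w 0.173 g 48.937357664108276
[-0.40635148  0.4758     -0.17082211]
```

View pics/w2.png

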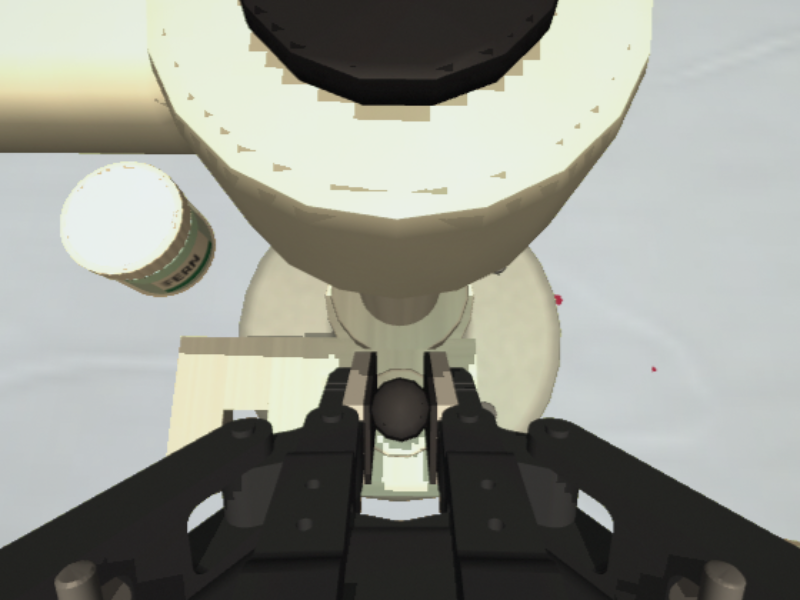

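The pads hold the grip centrally, with the pin's top at (400,408). Now I lift it straight up 50 mm.

Call:
drive_tool:
  commands: [0, 0.0025, 0, -0.00433, 0, 0, 0, 0, 0.0025, 0, -0.00433, 0, 0, 0, 0, 0.0025, 0, -0.00433, 0, 0, 0, 0, 0.0025, 0, -0.00433, 0, 0, 0, 0, 0.0025, 0, -0.00433, 0, 0, 0, 0, 0.0025, 0, -0.00433, 0, 0, 0, 0, 0.0025, 0, -0.00433, 0, 0, 0, 0, 0.0025, 0, -0.00433, 0, 0, 0, 0, 0.0025, 0, -0.00433, 0, 0, 0, 0, 0.0025, 0, -0.00433, 0, 0, 0, 0, 0, 0, 0, 0, 0, 0]

```text
time_s: 6.5
tool_pos: [0.589, -0.0502, 0.1836]
orientation: [-3.025, -0.053, -0.813]
wrist_force: [-0.1, 0.7, -0.5]
width: 0.171
grasp_force: 48.7
```

Run:
```python
from h import *
R=Rlean(30);plan([.5889-.012,-.0504+.0571,.1936],R);print(status.read_state()["moment"])
im=eyes.read_camera("scene")[150:290,190:370];cv2.imwrite("pics/s2.png",cv2.resize(im[:,:,::-1],(771,600),interpolation=cv2.INTER_CUBIC))
```

```text
t 6.5 pos [ 0.589  -0.0502  0.1836] rot [ 0.01 -0.07 -0.01] shift after [-0.0037 -0.0573 -0.0138] F [-0.1  0.7 -0.5] w 0.171 g 48.667309284210205
[-0.00980127  0.51281098 -0.0154734 ]
```

View pics/s2.png

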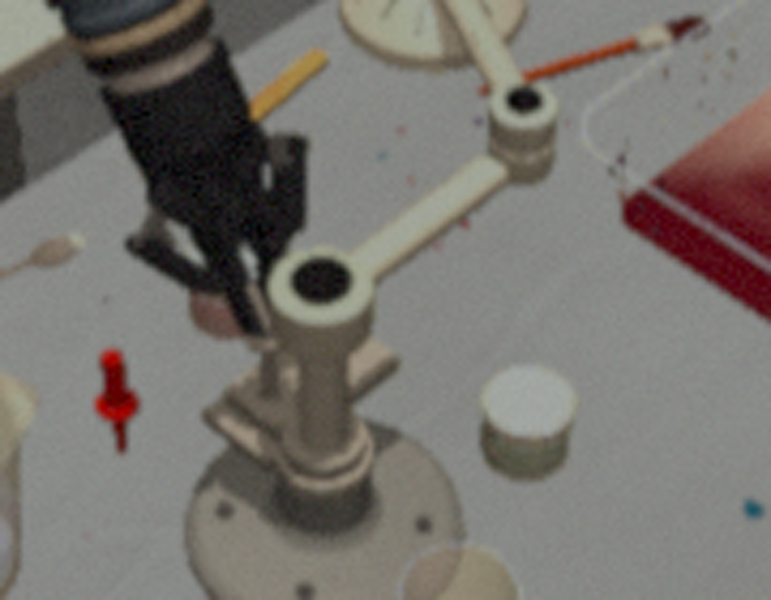

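The scene crop shows the steel shank clear of the lug, upright below the fingers at (268,375). I move over the notch and come part way down.

Call:
drive_tool:
  commands: [0, 0, 0, -0.007, 0, 0, 0, 0, 0, 0, -0.007, 0, 0, 0, 0, -0.0006, -0.00955, 0, 0, 0, 0, 0, -0.0006, -0.00955, 0, 0, 0, 0, 0, -0.0006, -0.00955, 0, 0, 0, 0, 0, -0.0006, -0.00955, 0, 0, 0, 0, 0, -0.0006, -0.00955, 0, 0, 0, 0, 0, -0.0006, -0.00955, 0, 0, 0, 0, 0, -0.003, 0, 0.0052, 0, 0, 0, 0, -0.003, 0, 0.0052, 0, 0, 0, 0, -0.003, 0, 0.0052, 0, 0, 0, 0, -0.003, 0, 0.0052, 0, 0, 0, 0, 0, 0, 0, 0, 0, 0]

```text
time_s: 7.85
tool_pos: [0.5758, 0.0064, 0.1674]
orientation: [-3.026, -0.052, -0.807]
wrist_force: [0.1, 0.2, -0.6]
width: 0.168
grasp_force: 48.8
```

Run:
```python
from h import *
R=Rlean(30);plan([.5889-.012,-.0504+.0571,.1196],R)
a=eyes.read_camera("scene")[170:270,200:300];b=eyes.read_camera("wrist")[200:420,170:390]
f=lambda i:cv2.resize(i[:,:,::-1],(400,400),interpolation=cv2.INTER_CUBIC)
cv2.imwrite("pics/c3.png",np.hstack([f(a),f(b)]))
for n,z,p in [("pin tip pred",.088,(.5769,.0067)),("slot c",.082,(.576,.006))]:
    P=eyes.camera_params("scene");u=np.array(P["K"])@(np.array(P["R"])@[*p,z]+P["t"]);print(n,(u[:2]/u[2]-[200,170])*4)
```

```text
t 7.85 pos [0.5758 0.0064 0.1674] rot [ 0.01  0.13 -0.04] shift after [-0.0229 -0.0002  0.042 ] F [ 0.1  0.2 -0.6] w 0.168 g 48.77462983131409
pin tip pred [258.2171227  237.23592241]
slot c [256.6207284  243.02965124]
```

View pics/c3.png

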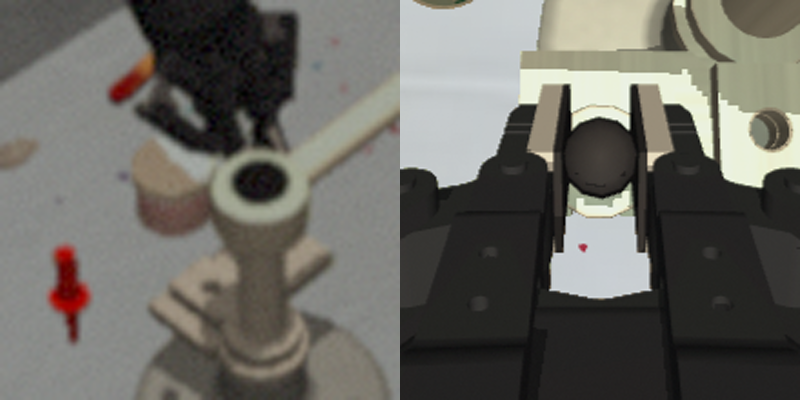

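The left half shows the hub hiding the notch. The right half shows the empty bore at (770,130) and the pin held centrally, so I measure the bore to check the offset.

Run:
```python
from h import *
print("bore",atz("wrist",(373.5,271.5),.097).round(4))
print("plate left edge",atz("wrist",(170+122*.55,200+60*.55),.082).round(4))
print("pin top",atz("wrist",(170+200*.55,200+158*.55),.182).round(4), status.read_state()["tool_pos"])
```

```text
bore [ 0.5897 -0.0501  0.097 ]
plate left edge [0.613 0.036 0.082]
pin top [0.5773 0.0062 0.182 ] [0.57640851 0.00649338 0.16862373]
```

Call:
drive_tool:
  commands: [0, -0.0025, 0, 0.00433, 0, 0, 0, 0, -0.0025, 0, 0.00433, 0, 0, 0, 0, -0.0025, 0, 0.00433, 0, 0, 0, 0, -0.0025, 0, 0.00433, 0, 0, 0, 0, -0.0025, 0, 0.00433, 0, 0, 0, 0, -0.0025, 0, 0.00433, 0, 0, 0, 0, -0.0025, 0, 0.00433, 0, 0, 0, 0, -0.0025, 0, 0.00433, 0, 0, 0, 0, -0.0025, 0, 0.00433, 0, 0, 0, 0, 0, 0, 0, 0, 0, 0]

```text
time_s: 8.95
tool_pos: [0.576, 0.0068, 0.123]
orientation: [-3.026, -0.053, -0.808]
wrist_force: [0.9, 0.5, -1.0]
width: 0.169
grasp_force: 48.8
```

Call:
drive_tool:
  commands: [0, -0.001, 0, 0.00173, 0, 0, 0, 0, -0.001, 0, 0.00173, 0, 0, 0, 0, -0.0005, 0, 0.00087, 0, 0, 0, 0, 0, 0, 0, 0, 0, 0]

```text
time_s: 9.35
tool_pos: [0.5764, 0.0068, 0.1188]
orientation: [-3.025, -0.053, -0.81]
wrist_force: [-0.5, -0.6, -1.5]
width: 0.17
grasp_force: 48.8
```

Call:
drive_tool:
  commands: [0, -0.0005, 0, 0.00087, 0, 0, 0, 0, 0, 0, 0, 0, 0, 0]

```text
time_s: 9.55
tool_pos: [0.5769, 0.0068, 0.1186]
orientation: [-3.025, -0.053, -0.813]
wrist_force: [-2.6, -0.1, 3.1]
width: 0.173
grasp_force: 49.6
```

Call:
drive_tool:
  commands: [0.25, 0, 0, 0, 0, 0, 0, 0.35, 0, 0, 0, 0, 0, 0, 0.35, 0, 0, 0, 0, 0, 0, 0.35, 0, 0, 0, 0, 0, 0, 0.35, 0, 0, -0.01, 0, 0, 0, 0.35, 0, 0, -0.015, 0, 0, 0, 0.35, 0, 0, -0.03, 0, 0, 0, 0.35, 0, 0, -0.03, 0, 0, 0, 0.6, 0, 0, -0.04, 0, 0, 0]

```text
time_s: 10.45
tool_pos: [0.5126, 0.0046, 0.2267]
orientation: [-3.026, -0.053, -0.808]
wrist_force: [1.1, 0.2, 0.3]
width: 0.506
grasp_force: 0.0
```

Run:
```python
from h import *
R=Rlean(0,0)
b=eyes.read_camera("wrist")
cv2.imwrite("pics/w4.png",cv2.resize(b[:,:,::-1],(800,600)))
for q,z in [("lock_pin",.082),("notch",.082),("bore",.097)]:
    for r in finder.mark_of("wrist",q): print(q,round(r["conf"],2),np.round(r["pixel"]),atz("wrist",r["pixel"],z).round(4))
plan([.4888,.1885,.39],R)
```

```text
lock_pin 0.79 [279. 208.] [0.5855 0.0075 0.082 ]
lock_pin 0.49 [392. 313.] [ 0.5015 -0.0868  0.082 ]
notch 0.56 [279. 211.] [0.5827 0.0072 0.082 ]
bore 0.97 [349. 198.] [ 0.5904 -0.05    0.097 ]
t 10.65 pos [0.5141 0.0046 0.2279] rot [ -0.52 -30.17   1.95] shift after [-0.0253 -0.1839 -0.1621] F [ 0.2  0.4 -0.8] w 0.603 g 0.0
```

View pics/w4.png

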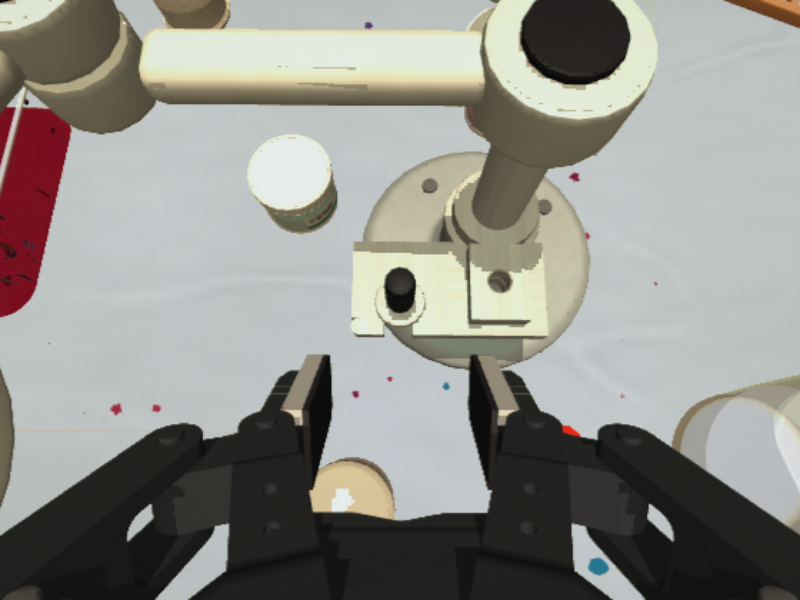

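The pin hangs in the notch with collar at (400,303) and grip top at (400,280), so it is upright. The column lug's bore at (498,280) is empty. I go up and over to the lamp grip.

Call:
drive_tool:
  commands: [0.6, 0, 0, -0.05, 0, 0, 0, 0.6, 0, 0, -0.05, 0, 0, 0, 0.6, 0, 0, 0, -0.13, -7.54, 0.49, 0.6, 0, 0, 0, -0.13, -7.54, 0.49, 0.6, 0, 0, 0, -0.13, -7.54, 0.49, 0.6, 0, 0, 0, -0.13, -7.54, 0.49, 0.6, 0, 0, -0.04, 0, 0, 0, 0.6, 0, 0, -0.035, 0, 0, 0, 0.6, 0.004, -0.03, 0, 0, 0, 0, 0.6, 0.004, -0.03, 0, 0, 0, 0, 0.6, 0.004, -0.03, 0, 0, 0, 0, 0.6, 0.004, -0.03, 0, 0, 0, 0, 0.6, 0.004, -0.03, 0, 0, 0, 0, 0.6, 0.004, -0.03, 0, 0, 0, 0, 0.6, 0, 0, 0, 0, 0, 0]

```text
time_s: 12.15
tool_pos: [0.4859, 0.0875, 0.3937]
orientation: [-3.056, -0.204, 0.014]
wrist_force: [-0.6, -0.2, -0.1]
width: 0.6
grasp_force: 0.0
```

Run:
```python
from h import *
b=eyes.read_camera("wrist")
cv2.imwrite("pics/w5.png",cv2.resize(b[:,:,::-1],(800,600)))
for r in finder.mark_of("wrist","lamp_grip"): print(round(r["conf"],2),np.round(r["pixel"]),atz("wrist",r["pixel"],.28).round(4))
for r in finder.silhouettes("wrist","lamp_grip")[:1]:print(r["conf"],r["pixel"])
plan([.4888,.1885,.283],Rlean(0,0))
eyes.read_camera("scene");eyes.read_camera("top")
for q,z in [("jug_mouth",.135),("jug",0)]:
  P={c:finder.mark_of(c,q)[0]["pixel"] for c in ["scene","top"]}
  print(q,[atz(c,P[c],z).round(4) for c in P],tri([ray(c,P[c]) for c in P]))
```

```text
0.89 [148. 185.] [0.4871 0.1915 0.28  ]
0.74 [171.6, 175.1]
t 12.3 pos [0.4855 0.0858 0.3938] rot [-4.47  0.51  7.47] shift after [ 0.0033 -0.1027  0.1108] F [-1.8 -0.  -0. ] w 0.601 g 0.0
jug_mouth [array([ 0.494 , -0.2286,  0.135 ]), array([ 0.4785, -0.2315,  0.135 ])] (array([ 0.483358  , -0.22890013,  0.12506979]), [np.float64(0.005359086089845221), np.float64(0.005359086089845092)])
jug [array([ 0.4826, -0.2434,  0.    ]), array([ 0.4889, -0.2446,  0.    ])] (array([ 0.48719678, -0.24448464,  0.00579939]), [np.float64(0.001151970153208733), np.float64(0.001151970153208667)])
```

View pics/w5.png

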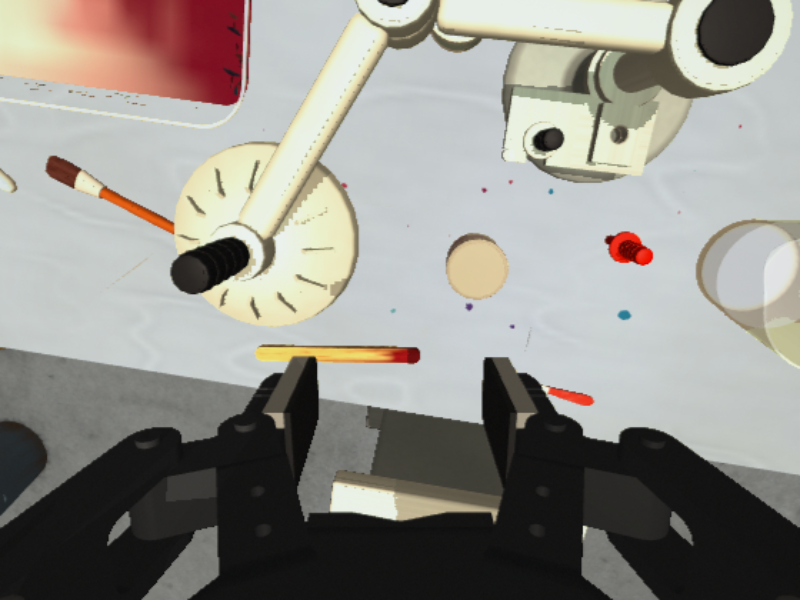

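The lamp grip's top shows at (188,272). The arm stopped short in y, so I check the joints.

Run:
```python
from h import *
s=status.read_state();print(s["joint_pos"].round(3),s["qd"].round(3),s["tool_pos"],Ro.from_rotvec(s["orientation"]).as_matrix().round(3))
```

```text
[0.129 0.178 0.262 1.658 0.079 3.141] [ 0.001 -0.     0.001  0.001  0.002  0.001] [0.48546253 0.08549543 0.39387791] [[ 0.992  0.129 -0.014]
 [ 0.13  -0.989  0.077]
 [-0.004 -0.079 -0.997]]
```

Run:
```python
from h import *
plan([.47,-.18,.394],Rlean(0,.7))
```

```text
t 12.6 pos [0.4855 0.0855 0.3939] rot [ -4.44  -1.09 -32.65] shift after [-1.829e-01  1.931e-01 -1.000e-04] F [-0.7 -0.1  0.1] w 0.601 g 0.0
```

Joint 6 is at its limit, so I yaw the tool by +0.7 rad for everything that follows. On the way I look straight down on the jug to fix its mouth.

Call:
drive_tool:
  commands: [0.6, 0, 0, 0, -0.89, -0.22, -6.53, 0.6, 0, 0, 0, -0.89, -0.22, -6.53, 0.6, 0, 0, 0, -0.89, -0.22, -6.53, 0.6, 0, 0, 0, -0.89, -0.22, -6.53, 0.6, 0, 0, 0, -0.88, -0.21, -6.53, 0.6, -0.0261, 0.0276, 0, 0, 0, 0, 0.6, -0.0261, 0.0276, 0, 0, 0, 0, 0.6, -0.0261, 0.0276, 0, 0, 0, 0, 0.6, -0.0261, 0.0276, 0, 0, 0, 0, 0.6, -0.0261, 0.0276, 0, 0, 0, 0, 0.6, -0.0261, 0.0276, 0, 0, 0, 0, 0.6, -0.0261, 0.0276, 0, 0, 0, 0, 0.6, 0, 0, 0, 0, 0, 0, 0.6, 0, 0, 0, 0, 0, 0]

```text
time_s: 14.0
tool_pos: [0.4701, -0.1804, 0.3936]
orientation: [-2.952, -1.074, 0.001]
wrist_force: [-0.4, -0.3, -0.3]
width: 0.601
grasp_force: 0.0
```

Run:
```python
from h import *
b=eyes.read_camera("wrist")
for q,z in [("jug_mouth",.135),("jug",0)]:
  for r in finder.mark_of("wrist",q): print(q,round(r["conf"],2),np.round(r["pixel"]),atz("wrist",r["pixel"],z).round(4))
m=finder.silhouettes("wrist","jug")
b=b.copy()
if m:
  c,_=cv2.findContours(m[0]["mask"].astype(np.uint8),0,1);cv2.drawContours(b,c,-1,(255,0,0),1)
cv2.imwrite("pics/w6.png",cv2.resize(b[:,:,::-1],(800,600)))
plan([.488,.190,.394],Rlean(0,.7))
print(status.read_state()["joint_pos"].round(2))
```

```text
jug_mouth 0.71 [327. 187.] [ 0.4928 -0.2298  0.135 ]
t 14.2 pos [ 0.4705 -0.1787  0.394 ] rot [-0.01 -0.01  0.11] shift after [ 0.2509 -0.2707 -0.    ] F [ 0.6 -0.  -0.3] w 0.604 g 0.0
[-0.36  0.2   0.29  1.66  0.    2.08]
```

View pics/w6.png

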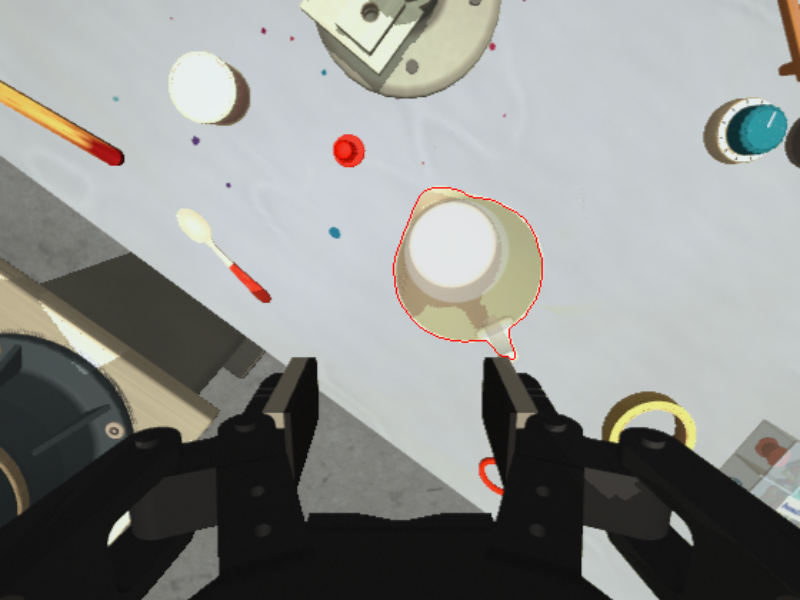

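The jug seen from above has its rim circle spanning columns 394–543 and rows ~196–342, centre about (469,269). The spout is at (430,190), the handle at (505,345), and the inner floor disc centres on (455,243).

Run:
```python
from h import *
for n,p,z in [("rim c",(469,269),.135),("rimL",(394,269),.135),("rimR",(543,269),.135),("rimBot",(462,342),.135),("disc",(455,243),.005),("disc5",(455,243),.03),("discL",(409,243),.005),("discR",(502,243),.005),("foot",(454,253),.0)]:
    print(n,atz("wrist",np.array(p)*.7,z).round(4))
im=eyes.read_camera("top");m=finder.silhouettes("top","jug")[0]["mask"]
for n in ["top"]:
    im=im.copy();c,_=cv2.findContours(m.astype(np.uint8),0,1);cv2.drawContours(im,c,-1,(255,0,0),1)
    P=eyes.camera_params(n)
    for cx in [(.4928,-.2298)]:
        for z,r in [(.135,.056),(.0,.04)]:
            for a in np.linspace(0,6.28,40):
                X=np.array([cx[0]+r*np.cos(a),cx[1]+r*np.sin(a),z]);u=np.array(P["K"])@(np.array(P["R"])@X+P["t"]);u=u[:2]/u[2]
                im[int(round(u[1])),int(round(u[0]))]=(0,255,0)
cv2.imwrite("pics/t7.png",cv2.resize(im[225:305,320:410][:,:,::-1],(675,600),interpolation=cv2.INTER_NEAREST))
```

```text
rim c [ 0.4929 -0.2322  0.135 ]
rimL [ 0.4543 -0.1865  0.135 ]
rimR [ 0.5309 -0.2773  0.135 ]
rimBot [ 0.4432 -0.2696  0.135 ]
disc [ 0.4939 -0.2353  0.005 ]
disc5 [ 0.4953 -0.2304  0.03  ]
discL [ 0.4627 -0.1982  0.005 ]
discR [ 0.5259 -0.2731  0.005 ]
foot [ 0.4849 -0.2426  0.    ]Traceback (most recent call last):
  File "<stdin>", line 4, in <module>
IndexError: list index out of range
```

The rim measures 119 mm wide, against a true 120 mm, with its centre at about (0.493, -0.232). That agrees with the finder's wrist mark. Now back to the lamp grip.

Call:
drive_tool:
  commands: [0.6, 0.0251, -0.0271, 0, 0, 0, 0, 0.6, 0.0251, -0.0271, 0, 0, 0, 0, 0.6, 0.0251, -0.0271, 0, 0, 0, 0, 0.6, 0.0251, -0.0271, 0, 0, 0, 0, 0.6, 0.0251, -0.0271, 0, 0, 0, 0, 0.6, 0.0251, -0.0271, 0, 0, 0, 0, 0.6, 0.0251, -0.0271, 0, 0, 0, 0, 0.6, 0.0251, -0.0271, 0, 0, 0, 0, 0.6, 0.0251, -0.0271, 0, 0, 0, 0, 0.6, 0.0251, -0.0271, 0, 0, 0, 0, 0.6, 0, 0, 0, 0, 0, 0, 0.6, 0, 0, 0, 0, 0, 0]

```text
time_s: 15.5
tool_pos: [0.4871, 0.1905, 0.3936]
orientation: [2.949, 1.082, -0.001]
wrist_force: [-0.6, -0.5, -0.5]
width: 0.601
grasp_force: 0.0
```

Run:
```python
from h import *
b=eyes.read_camera("wrist")
for r in finder.mark_of("wrist","lamp_grip"): print(round(r["conf"],2),np.round(r["pixel"]),atz("wrist",r["pixel"],.28).round(4))
p=atz("wrist",finder.mark_of("wrist","lamp_grip")[0]["pixel"],.28)
plan([p[0],p[1],.283],Rlean(0,.7))
```

```text
0.58 [277. 206.] [0.4878 0.1918 0.28  ]
t 15.65 pos [0.4874 0.1887 0.394 ] rot [0.   0.   0.01] shift after [ 0.0021 -0.0018  0.111 ] F [-0.5 -0.9 -0.8] w 0.604 g 0.0
```

Call:
drive_tool:
  commands: [0.6, 0.001, -0.001, 0.02, 0, 0, 0, 0.6, 0, 0, 0.02, 0, 0, 0, 0.6, 0, 0, 0.02, 0, 0, 0, 0.6, 0, 0, 0.02, 0, 0, 0, 0.6, 0, 0, 0.015, 0, 0, 0, 0.6, 0, 0, 0.014, 0, 0, 0, 0.6, 0, 0, 0, 0, 0, 0, 0.3, 0, 0, 0, 0, 0, 0, 0, 0, 0, 0, 0, 0, 0, 0, 0, 0, 0, 0, 0, 0, 0, 0, 0, 0, 0, 0, 0, 0, 0, 0, 0, 0, 0, 0]
  grip_force: 40

```text
time_s: 16.85
tool_pos: [0.488, 0.1908, 0.2859]
orientation: [-2.951, -1.078, -0.002]
wrist_force: [-1.2, -1.8, 6.3]
width: 0.225
grasp_force: 39.3
```

Call:
drive_tool:
  commands: [0, -0.0066, 0.0027, 0, 0, 0, 0, 0, -0.0132, 0.0054, 0, 0, 0, 0, 0, -0.0132, 0.0054, 0, 0, 0, 0, 0, -0.0132, 0.0054, 0, 0, 0, 0, 0, -0.0132, 0.0054, 0, 0, 0, 0, 0, -0.0132, 0.0054, 0, 0, 0, 0, 0, -0.0132, 0.0054, 0, 0, 0, 0, 0, -0.0132, 0.0054, 0, 0, 0, 0, 0, -0.0066, 0.0027, 0, 0, 0, 0]

```text
time_s: 17.75
tool_pos: [0.435, 0.0892, 0.2859]
orientation: [-2.951, -1.078, -0.004]
wrist_force: [-0.1, 1.6, 5.6]
width: 0.223
grasp_force: 39.1
```

Call:
drive_tool:
  commands: [0, -0.0103, 0.0093, 0, 0, 0, 0, 0, -0.0103, 0.0093, 0, 0, 0, 0, 0, -0.0103, 0.0093, 0, 0, 0, 0, 0, -0.0103, 0.0093, 0, 0, 0, 0, 0, -0.0103, 0.0093, 0, 0, 0, 0, 0, -0.0103, 0.0093, 0, 0, 0, 0, 0, -0.0103, 0.0093, 0, 0, 0, 0, 0, -0.0103, 0.0093, 0, 0, 0, 0, 0, -0.007, 0.0121, 0, 0, 0, 0, 0, -0.007, 0.0121, 0, 0, 0, 0, 0, -0.007, 0.0121, 0, 0, 0, 0, 0, -0.007, 0.0121, 0, 0, 0, 0, 0, -0.007, 0.0121, 0, 0, 0, 0, 0, -0.007, 0.0121, 0, 0, 0, 0, 0, -0.007, 0.0121, 0, 0, 0, 0, 0, -0.007, 0.0121, 0, 0, 0, 0]

```text
time_s: 19.35
tool_pos: [0.4405, -0.1307, 0.2859]
orientation: [2.95, 1.079, 0.005]
wrist_force: [2.5, 5.1, 6.9]
width: 0.225
grasp_force: 39.3
```

Run:
```python
from h import *
plan([.493,-.2315,.286],Rlean(0,.7))
```

```text
t 19.35 pos [ 0.4405 -0.1307  0.2859] rot [ 0.08 -0.16  0.06] shift after [-2.48e-02  1.11e-01 -1.00e-04] F [2.5 5.1 6.9] w 0.225 g 39.303152561187744
```

Call:
drive_tool:
  commands: [0, -0.0031, 0.0139, 0, 0, 0, 0, 0, -0.0031, 0.0139, 0, 0, 0, 0, 0, -0.0031, 0.0139, 0, 0, 0, 0, 0, -0.0031, 0.0139, 0, 0, 0, 0, 0, -0.0031, 0.0139, 0, 0, 0, 0, 0, -0.0031, 0.0139, 0, 0, 0, 0, 0, -0.0031, 0.0139, 0, 0, 0, 0, 0, -0.0031, 0.0139, 0, 0, 0, 0, 0, 0, 0, 0, 0, 0, 0, 0, 0, 0, 0, 0, 0]

```text
schema error: expected a multiple of 7 numbers
```

Run:
```python
from h import *
plan([.493,-.2315,.286],Rlean(0,.7))
ims={c:eyes.read_camera(c) for c in ["scene","top"]}
for c in ims:
  for q,z in [("jug_mouth",.135),("jug",0),("lamp_grip",.28)]:
    print(c,q,[(round(r["conf"],2),atz(c,r["pixel"],z).round(4)) for r in finder.mark_of(c,q)])
```

```text
t 19.35 pos [ 0.4405 -0.1307  0.2859] rot [ 0.08 -0.16  0.06] shift after [-2.48e-02  1.11e-01 -1.00e-04] F [2.5 5.1 6.9] w 0.225 g 39.303152561187744
scene jug_mouth [(0.56, array([ 0.4902, -0.2224,  0.135 ]))]
scene jug [(0.72, array([ 0.4915, -0.2459,  0.    ]))]
scene lamp_grip [(0.65, array([ 0.4376, -0.1268,  0.28  ]))]
top jug_mouth [(0.2, array([ 0.4662, -0.1506,  0.135 ]))]
top jug []
top lamp_grip []
```

Call:
drive_tool:
  commands: [0, -0.0031, 0.0139, 0, 0, 0, 0, 0, -0.0031, 0.0139, 0, 0, 0, 0, 0, -0.0031, 0.0139, 0, 0, 0, 0, 0, -0.0031, 0.0139, 0, 0, 0, 0, 0, -0.0031, 0.0139, 0, 0, 0, 0, 0, -0.0031, 0.0139, 0, 0, 0, 0, 0, -0.0031, 0.0139, 0, 0, 0, 0, 0, -0.0031, 0.0139, 0, 0, 0, 0, 0, 0, 0, 0, 0, 0, 0, 0, 0, 0, 0, 0, 0, 0]

```text
time_s: 20.75
tool_pos: [0.4931, -0.2324, 0.2859]
orientation: [2.949, 1.076, 0.003]
wrist_force: [0.1, -1.6, 6.5]
width: 0.223
grasp_force: 40.3
```

Run:
```python
from h import *
plan([.493,-.2315,.286],Rlean(0,.7))
```

```text
t 20.75 pos [ 0.4931 -0.2324  0.2859] rot [ 0.16 -0.04 -0.  ] shift after [ 0.0006 -0.0008 -0.0001] F [ 0.1 -1.6  6.5] w 0.223 g 40.26764452457428
```

Now I release, go straight up, back off towards the robot and check.

Call:
drive_tool:
  commands: [0.4, 0, 0, 0, 0, 0, 0, 0.6, 0, 0, 0, 0, 0, 0, 0.6, 0, 0, 0, 0, 0, 0, 0.6, 0, 0, -0.01, 0, 0, 0, 0.6, 0, 0, -0.025, 0, 0, 0, 0.6, 0, 0, -0.035, 0, 0, 0, 0.6, 0, 0, -0.04, 0, 0, 0, 0.6, -0.03, -0.025, 0, 0, 0, 0, 0.6, -0.03, -0.025, 0, 0, 0, 0, 0.6, -0.03, -0.025, 0, 0, 0, 0, 0.6, 0, 0, 0, 0, 0, 0, 0.6, 0, 0, 0, 0, 0, 0]

```text
time_s: 21.95
tool_pos: [0.3745, -0.2322, 0.396]
orientation: [2.95, 1.076, 0.002]
wrist_force: [0.5, -0.3, 0.8]
width: 0.603
grasp_force: 0.0
```

Run:
```python
from h import *
plan([.493,-.2315,.286],Rlean(0,.7))
b=eyes.read_camera("wrist");a=eyes.read_camera("scene")
for c in ["wrist","scene"]:
  for q,z in [("jug_mouth",.135),("jug",0),("lamp_grip",.28),("lock_pin",.082)]:
    print(c,q,[(round(r["conf"],2),np.round(r["pixel"]),atz(c,r["pixel"],z).round(4)) for r in finder.mark_of(c,q)])
m=finder.silhouettes("wrist","lamp_grip")
f=lambda i,s:cv2.resize(i[:,:,::-1],s,interpolation=cv2.INTER_CUBIC)
cv2.imwrite("pics/c8.png",np.vstack([f(b,(400,300)),f(a[140:320,80:320],(400,300))]))
```

```text
t 21.95 pos [ 0.3745 -0.2322  0.396 ] rot [ 0.1  -0.03 -0.03] shift after [0.0911 0.0758 0.11  ] F [ 0.5 -0.3  0.8] w 0.603 g 0.0
wrist jug_mouth []
wrist jug []
wrist lamp_grip [(0.77, array([394.,  72.]), array([ 0.4936, -0.2292,  0.28  ]))]
wrist lock_pin [(0.51, array([258.,  14.]), array([ 0.4919, -0.1009,  0.082 ]))]
scene jug_mouth [(0.91, array([172., 247.]), array([ 0.4895, -0.2258,  0.135 ]))]
scene jug [(0.89, array([173., 280.]), array([ 0.4791, -0.239 ,  0.    ]))]
scene lamp_grip [(0.59, array([164., 208.]), array([ 0.495 , -0.2301,  0.28  ]))]
scene lock_pin [(0.47, array([216., 245.]), array([ 0.5232, -0.1187,  0.082 ]))]
```

View pics/c8.png

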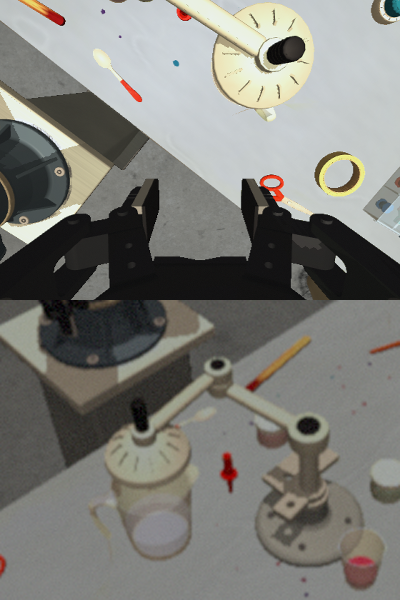

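The top half shows the lamp head hiding the jug's mouth. The bottom half shows the head sitting centred over the upright jug, with the pots, cup and decoy pin undisturbed. The measured grip at (0.494, -0.230) is within about 5 mm of the mouth estimates (0.490–0.493, -0.226 to -0.232). Nothing came near the pin after I saw it parked, and the lug swung away from it.

```bash
python3 -c "
from bench import finish_job
print(finish_job())"
```

```text
the job is handed in; nothing more can be done
None
```

The job is handed in after about 22 s of the 54 s: the steel pin hangs upright by its collar in the side notch and the lamp head is centred over the jug's mouth to within about 5 mm. I did not look at the pin again after the lamp swing, and no verdict was returned.

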